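Drop the avocado stone through the caddy's lever-lifted lid

TASK

Press the orange lever of the green scraps caddy all the way down so that its linked steel lid lifts, and keep it down until the avocado stone waiting on the chute has rolled into the bin. Then ease the lever back up under the finger, slowly, so that the lid settles shut without slamming, and leave the lever. Work the lid by the lever only, do not touch the stone or the lid, and leave the other things on the bench where they are.

Things in the scene. Friction and masses are not known exactly. Their poses are not given: they have to be found in the camera images.
- caddy: Green scraps caddy, an open bin 170 mm (x) by 200 mm (y) and 150 mm high with 4 mm walls, fixed to the bench. Origin at the centre of its underside, x axis from the lever side (front, -x) to the lid's hinge side (back), y to the left seen from the lever, z up. On its +y side, at x = -45 mm, a steel chute 68 mm wide over its 27 mm high sides slopes down at 14 degrees to the bin's rim, reaching out to y = +265 mm and up to 225 mm height, with a post under it.
- lever (a joint): Angle of the orange lever (rad): 0 at rest (up, lid shut), 0.6 fully pressed (a firm stop, lid fully open). It turns about a level axis along the caddy's y, at x = -93 mm, z = 100 mm in the caddy's frame, and its pad lies 100 mm from that axis, out in front. At rest it slopes 0.3 rad upwards away from the caddy, fully pressed 0.3 rad downwards. Pressing takes about 3 to 8 N at the pad, and the lid's weight brings the lever back up; let go, the lid falls and slams.
- lever_pad (a point): Centre of the top face of the lever's orange pad, 40 mm wide (caddy's y) by 36 mm long and 10 mm thick. It moves with the lever: at rest about 134 mm above the bench and 187 mm in front of the caddy's centre, fully pressed about 75 mm above the bench, about the same distance in front (up to 5 mm farther out half-way). The pad slopes with the lever, up to 0.3 rad either way.
- lid (a joint): Angle of the steel lid (rad): 0 shut, 0.96 fully open. Linked to the lever: it turns 1.6 times the lever's angle. Hinge along the back rim of the caddy (x = +85 mm, z = 150 mm), the lid swings up and back.
- lid_front (a point): Middle of the upper front edge of the steel lid. The lid is a shallow upside-down box 170 x 200 x 42 mm on the rim of the caddy, about 300 g. Shut, this point lies above the front rim of the caddy and the lid's top is 192 mm above the bench. Its side wall closes off the foot of the chute.
- stone: Brown avocado stone, a ball 38 mm across, about 30 g. It rests at the foot of the chute against the side of the shut lid and rolls into the bin by itself when the lid is lifted. Origin at the bottom of the ball at the start; it turns with it.
- stone_center (a point): Centre of the avocado stone.
- jar_mid (a point): Middle of the small glass jar with a twist cap, 60 mm across, 85 mm high, on the turntable. Bystander.
- sandwich_box: Yellow plastic sandwich box, 124 x 94 x 46 mm, on the turntable. Origin at the centre of its underside. Bystander.
- mini_tin: Stainless steel mini container, 68 mm across, 50 mm high, on the turntable. Origin at the centre of its underside. Bystander.
- egg_ring: Red silicone egg ring, 90 mm across, 20 mm high, on the turntable. Origin at the centre of its underside. Bystander.
- turntable: Bamboo turntable, 310 mm across, top 30 mm above the bench, turns freely. Origin at its centre on the bench. Bystander.
- mug: White mug, 80 mm across, 90 mm high. Origin at the centre of its underside. Bystander.
- spoon: Wooden spoon, 180 mm long, lying on the bench. Bystander.
- bowl: Blue bowl, 120 mm across, 50 mm high. Origin at the centre of its underside. Bystander.

How it is judged:
On the way, in this order (a step that is already met when the one before it is completed fails the run):
1. the lever is pressed right down, the lid wide open, and the stone has rolled into the bin (value of joint lid above 0.89 rad and value of joint lever above 0.555 rad and x of stone_center in the frame of caddy between -0.085 and 0.085 m and y of stone_center in the frame of caddy between -0.1 and 0.1 m and z of stone_center in the frame of caddy between 0 and 0.08 m), for 0.2 s.
2. the lid is shut again with the stone inside (value of joint lid below 0.04 rad and x of stone_center in the frame of caddy between -0.085 and 0.085 m and y of stone_center in the frame of caddy between -0.1 and 0.1 m and z of stone_center in the frame of caddy between 0 and 0.08 m), for 0.2 s.
At the end, for the whole second after the job is handed in: The stone lies still inside the bin (within its walls, its centre under 80 mm height), the lid is shut and the lever up (each within 0.04 rad) (all of step 2 and value of joint lever below 0.04 rad and linear speed of stone below 0.05 m/s); the robot touches nothing.
It fails at once if the lid slams: it comes down faster than 1.5 rad/s over the last 0.4 rad (velocity of joint lid below -1.5 rad/s and value of joint lid below 0.4 rad).
It fails at once if the robot touches the stone (contact force between any of the fingers, the arm and stone above 0.3 N).
It fails at once if the robot touches the lid (contact force between any of the fingers, the arm and lid above 0.5 N).
It fails at once if a bystander is moved by more than 20 mm (distance of any of jar_mid, sandwich_box, mini_tin, egg_ring, mug, spoon, bowl from where it was at the start of the episode above 0.02 m).
It also fails if it takes over 45 s, if anything falls off the work surface, if the arm or the gripper's body presses on something with over 40 N, if the wrist force passes 120 N, or if a joint passes its speed limit or range.

ROBOT

A 6-joint arm with a two-finger parallel gripper is mounted at the origin on the work surface. World frame = base frame: x ahead of the robot, y to its left, z up, the work surface at z = 0. Lengths are in m, angles in rad, forces in N, time in s.
With the tool pointing down it reaches from about 0.375 to 0.975 m from the base axis. Payload 3.8 kg.
Tool frame: the origin (TCP) lies on the centre line of the jaws, within the pads' length; the fingertips stand 14 mm ahead of it and the grasp point (between the pads) lies 5 mm behind it; x points along the fingers, y is the direction in which the jaws open and shut, and the axes are right-handed (so a half turn about x gives the same grasp; the last joint's range is limited). The gripper opens to 85 mm and grips with 20 to 120 N. Pads are 22 mm wide; open, the fingers measure 114 mm over their backs; the gripper's body (76 mm by 85 mm) begins 54 mm behind the grasp point. The pads swing forward as they close: fully open they stand 13 mm farther back than shut.
Start: joints at [-1.307, 0.264, 1.604, -0, 1.274, -0.037], TCP at [0.2, -0.645, 0.245] pointing down, gripper open.
Joint ranges: [-2.63, 2.63], [-0.94, 2.18], [0.31, 2.57], [-1.31, 4.45], [0, 2.66], [-2.55, 2.55]. Speed limits (rad/s): [2.57, 2.57, 3.14, 3.14, 3.14, 3.14].

INTERFACE

Orientations are given as a rotation vector (axis times angle).
In Python, from workcell import bot gives the robot as it stands.
- The arm moves only by the shell command python3 -m creep 'ROWS' [FORCE]. ROWS is JSON, a list of rows, each an object with "grip": the finger opening in cm, from 0 to 8.54; "dp": the shift along the tool's x, y, z in cm, a list of three; "rotation": the turn, a rotation vector about the tool's x, y, z in rad, a list of three. A call has 1 to 5 rows; each row is the pose to reach, as a shift and turn from the pose commanded when the call began, along the tool's axes at that moment; what a row does not reach only later rows make up. A row lasts 1/12 s, in which the tool goes at most 41.7 mm and 7.16 degrees, less where a joint would pass 70% of its speed; a pose out of reach is approached as far as the arm can. A call with a gripper value outside its range is refused whole. The fingers move at their own pace and stop on an object; FORCE is the grip in N (left out, the last holds). Time passes only in rows, so rows that repeat a pose let the fingers close. It gives the time, the measured TCP pose, the force and the opening at its end, in the units of the state.
- bot.read_state(): the state, without advancing time (a new reading comes with each control period).
- bot.read_camera(name): name is "side" or "top"; returns (picture, depth): 480x640x3 uint8, red, green, blue; 480x640 float32, m along the optical axis (not along the pixel's ray), 0 where there is no reading.
- bot.get_calibration(name): a dict with "fx", "fy", "cx", "cy" (pixels), "rvec" (rotation vector, rad) and "tvec" (3), from world to camera coordinates, as OpenCV has them. Camera axes: x right, y down, z forward; pixel columns grow to the right and rows downward; lengths in m; the calibration is good to about 2 mm. A picture is of the moment at which its call begins. get_calibration takes no time and is no camera call.
- bot.finish_job(): hands the job in, once; it reports no verdict.
The state is a dict: "time": time; "q": joint angles; "joint_vel": joint speeds; "joint_torque": joint torques, N m; "tool_pos": TCP position; "tcp_rot": TCP orientation; "wrist_force": force on the tool from outside, world axes, zero at the start; "torque": the same for the moment, N m; "width": opening from 0.0 (shut) to 1.0 (fully open).
Only numpy, scipy, OpenCV 4.12 (cv2) and the standard library are available. Lean on these libraries where they do the work, as an engineer would, in place of code of your own. Each camera call takes 0.05 s, during which the arm holds its last target.

## Working session

There is one attempt and no reset: what is moved stays moved. The work goes in short steps, Python scripts to look and compute and a shell command to move; the robot and the scene stay as the last step left them, time stands still between calls to the robot, and variables do not carry over. Pictures are saved under pics/ and viewed, and the job is handed in when it is done.

```bash
mkdir -p pics; ls; python3 - <<'E'
from workcell import bot
import cv2,numpy as np
for n in("side","top"):
    p,d=bot.read_camera(n); cv2.imwrite(f"pics/{n}0.png",p[:,:,::-1]); np.save(f"{n}_d.npy",d)
    print(bot.get_calibration(n))
print(bot.read_state())
E
```

```text
pics
{'fx': 460.664771757683, 'fy': 460.664771757683, 'cx': 317.37809298900413, 'cy': 244.17476374646094, 'rvec': array([ 0.04043387, -2.84219165,  1.30575618]), 'tvec': array([0.52642286, 0.05166918, 1.17233033])}
{'fx': 583.1755227257884, 'fy': 583.1755227257884, 'cx': 323.09028916317806, 'cy': 234.82294346859314, 'rvec': array([ 2.13533145, -2.1126992 ,  0.2168405 ]), 'tvec': array([0.08188251, 0.51600255, 1.60387331])}
{'time': 0.1, 'q': array([-1.30690748e+00,  2.64677134e-01,  1.60526993e+00, -6.20484667e-06,
        1.27368402e+00, -3.68759906e-02]), 'joint_vel': array([ 5.27763197e-05, -1.95616478e-03, -5.04821254e-03, -5.20323194e-04,
        1.86233565e-04,  7.30887022e-04]), 'joint_torque': array([-1.68338588e-04, -5.16711223e+01, -3.68590808e+01, -1.39717731e-04,
        6.34476019e-03, -4.23108349e-05]), 'tool_pos': array([ 0.19981364, -0.64407589,  0.2440694 ]), 'tcp_rot': array([ 2.06016132,  0.31431773, -2.06065474]), 'wrist_force': array([-0.99008464, -0.25051219,  0.03100174]), 'torque': array([0.02370173, 0.04293872, 0.02124095]), 'width': 1.0027896040927389}
```

View pics/side0.png

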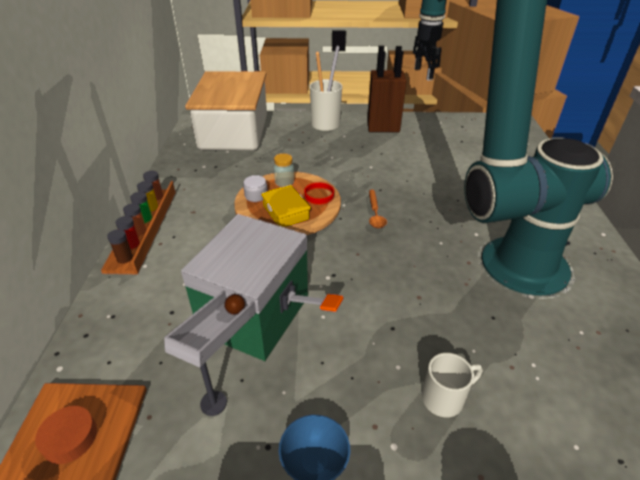

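View pics/top0.png

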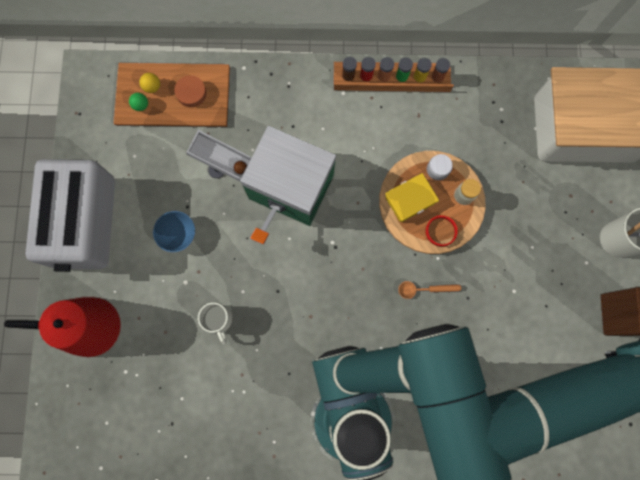

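The side view shows the pad at (331,302), the stone at (235,304), the mug at (447,384) and the bowl at (315,450). The top view shows the pad at (260,236) and the lid centred at about (290,168). Next I'll measure them.

```bash
cat > h.py <<'E'
from workcell import bot
import cv2,numpy as np
from scipy.spatial.transform import Rotation as R
def ray(n,u,v):
    c=bot.get_calibration(n); r=R.from_rotvec(c["rvec"]).as_matrix()
    d=r.T@np.array([(u-c["cx"])/c["fx"],(v-c["cy"])/c["fy"],1]); return -r.T@c["tvec"],d
def plane(n,u,v,z):
    o,d=ray(n,u,v); return o+d*(z-o[2])/d[2]
def two(a,b):
    (o1,d1),(o2,d2)=ray("side",*a),ray("top",*b)
    s=np.linalg.lstsq(np.c_[d1,-d2],o2-o1,rcond=None)[0]
    p,q=o1+d1*s[0],o2+d2*s[1]; return (p+q)/2,np.linalg.norm(p-q)
def orange(p):
    h=cv2.cvtColor(p,cv2.COLOR_RGB2HSV); return cv2.inRange(h,(5,200,180),(14,255,255))
E
python3 - <<'E'
from h import *
c={}
for n,roi in(("side",(300,285,60,35)),("top",(240,220,40,35))):
    p=cv2.imread(f"pics/{n}0.png")[:,:,::-1].copy(); m=orange(p); x,y,w,h=roi
    mm=np.zeros_like(m); mm[y:y+h,x:x+w]=m[y:y+h,x:x+w]
    M=cv2.moments(mm,True); c[n]=(M["m10"]/M["m00"],M["m01"]/M["m00"]); print(n,M["m00"],c[n])
    if n=="top": print(cv2.minAreaRect(cv2.findNonZero(mm)))
print("pad",two(c["side"],c["top"]),plane("top",*c["top"],.134),plane("side",*c["side"],.132))
# lid top
p=cv2.imread("pics/top0.png"); g=p.astype(int)
sat=g.max(2)-g.min(2); m=((sat<25)&(g.min(2)>125)).astype(np.uint8); mm=np.zeros_like(m); mm[125:220,240:340]=m[125:220,240:340]
mm=cv2.morphologyEx(mm,cv2.MORPH_OPEN,np.ones((5,5)))
cs,_=cv2.findContours(mm,0,2); k=max(cs,key=cv2.contourArea); r=cv2.minAreaRect(k);print(r)
for b in cv2.boxPoints(r): print(b,plane("top",*b,.192))
print("lidc",plane("top",*r[0],.192))
print("mug",plane("top",213,318,.09),"bowl",plane("top",174,231,.05))
print("stone",two((235,304),(240,167)))
s=bot.read_state();print(R.from_rotvec(s["tcp_rot"]).as_matrix())
v=cv2.imread("pics/top0.png")[110:260,180:350]; cv2.imwrite("pics/zt.png",cv2.resize(v,None,fx=4.5,fy=4)[:600])
E
```

```text
side 125.0 (331.512, 305.376)
top 112.0 (258.73214285714283, 235.49107142857142)
((258.800048828125, 235.4000244140625), (11.627553939819336, 9.838699340820312), 26.56505012512207)
pad (array([0.49375963, 0.26235559, 0.1244648 ]), np.float64(0.005589922605724444)) [0.49470104 0.26085803 0.134     ] [0.49116677 0.2700698  0.132     ]
((293.5206298828125, 154.95362854003906), (80.72002410888672, 91.68576049804688), 23.96249008178711)
[238.02063 180.45363] [0.63029036 0.3138247  0.192     ]
[275.25775  96.67012] [0.86718829 0.2219425  0.192     ]
[349.02063 129.45363] [0.77607727 0.02183737 0.192     ]
[311.7835  213.23714] [0.54412799 0.11864779 0.192     ]
lidc [0.70246353 0.16927367 0.192     ]
mug [0.27620823 0.38106174 0.09      ] bowl [0.5211167  0.50948803 0.05      ]
stone (array([0.66911747, 0.31197599, 0.1779942 ]), np.float64(0.004933371857475561))
[[-5.37425903e-04  2.96251994e-01 -9.55109662e-01]
 [ 1.96632113e-03 -9.55107641e-01 -2.96252474e-01]
 [-9.99997922e-01 -2.03726607e-03 -6.92269707e-05]]
```

View pics/zt.png

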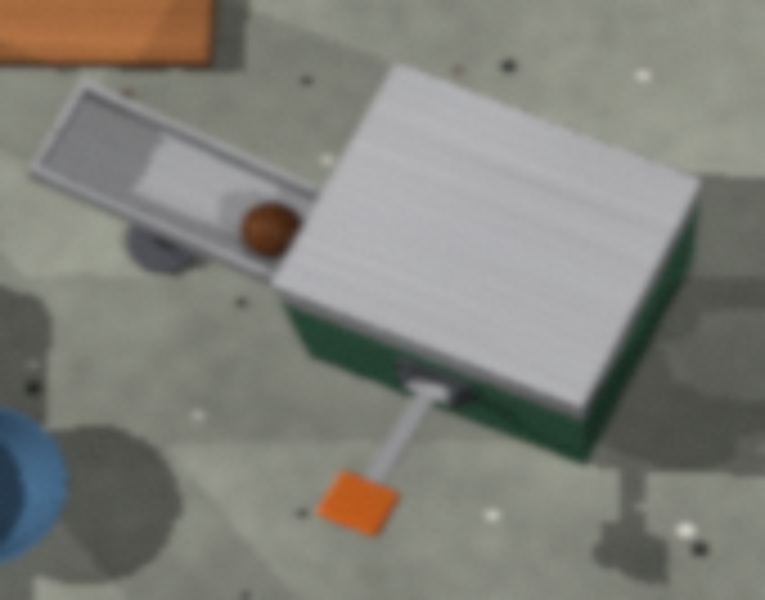

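Zoomed by 4.5 × 4, the lid-top corners are at (398,65), (698,183), (582,410) and (275,283), and the pad is centred at about (360,503).

```bash
python3 - <<'E'
from h import *
P=[plane("top",180+u/4.5,110+v/4,.192) for u,v in((398,65),(698,183),(582,410),(275,283))]
P=np.array(P);print(P.round(4)); bl,br,fr,fl=P
print([np.linalg.norm(P[i]-P[i-1]).round(4) for i in range(4)])
x=((bl+br)-(fl+fr));x/=np.linalg.norm(x); y=(bl+fl)-(br+fr);y/=np.linalg.norm(y)
ax=np.arctan2(x[1],x[0]); ay=np.arctan2(-y[0],y[1]); a=(ax+ay)/2;print("yaw",ax,ay)
c=P.mean(0); X=np.array([np.cos(a),np.sin(a)])
print("c",c,"pad pred",c[:2]-.187*X, "pad meas", plane("top",180+360/4.5,110+503/4,.134), "halfway",c[:2]-.19*X)
E
```

```text
[[0.7822 0.238  0.192 ]
 [0.7017 0.0587 0.192 ]
 [0.546  0.1251 0.192 ]
 [0.6296 0.3057 0.192 ]]
[np.float64(0.1669), np.float64(0.1965), np.float64(0.1692), np.float64(0.199)]
yaw -0.4098736202223384 -0.4275818227729485
c [0.66487268 0.18188241 0.192     ] pad pred [0.49402817 0.25791632] pad meas [0.494033   0.25743738 0.134     ] halfway [0.49128735 0.25913611]
```

```bash
cat >> h.py <<'E'
def to(p,ang=None):
    """world target; ang: heading of tool y in rad (tool down) -> dp cm, rotation"""
    s=bot.read_state(); r=R.from_rotvec(s["tcp_rot"]); d=r.inv().apply(np.array(p)-s["tool_pos"])*100
    o=np.zeros(3)
    if ang is not None:
        y=np.array([np.cos(ang),np.sin(ang),0]); x=np.array([0,0,-1.]); t=R.from_matrix(np.c_[x,y,np.cross(x,y)])
        o=(r.inv()*t).as_rotvec()
    print("t",s["time"],"pos",s["tool_pos"].round(4),"dp",d.round(2),"rot",o.round(3),"F",s["wrist_force"].round(1),"w",round(s["width"],3),"q",s["q"].round(2))
E
python3 -c "
from h import *
to([.37,-.52,.245],-1.266+.6); to([.45,-.42,.245],1.15)"
```

```text
t 0.1 pos [ 0.1998 -0.6441  0.2441] dp [ -0.08  -6.81 -19.93] rot [-0.604 -0.001  0.002] F [-1.  -0.3  0. ] w 1.003 q [-1.31  0.26  1.61 -0.    1.27 -0.04]
t 0.1 pos [ 0.1998 -0.6441  0.2441] dp [ -0.06 -13.99 -30.53] rot [-2.42e+00 -2.00e-03  1.00e-03] F [-1.  -0.3  0. ] w 1.003 q [-1.31  0.26  1.61 -0.    1.27 -0.04]
```

```bash
python3 -m creep '[{"grip":0,"dp":[0,-1.4,-4],"rotation":[-0.12,0,0]},{"grip":0,"dp":[0,-2.8,-8],"rotation":[-0.24,0,0]},{"grip":0,"dp":[0,-4.2,-12],"rotation":[-0.36,0,0]},{"grip":0,"dp":[0,-5.6,-16],"rotation":[-0.48,0,0]},{"grip":0,"dp":[0,-6.8,-20],"rotation":[-0.6,0,0]}]' 40
python3 -c "
from h import *
to([.46,-.34,.245],1.15)"
```

```text
time: 0.52
tool_pos: [0.3692, -0.5205, 0.2447]
tcp_rot: [1.68, 0.819, -1.68]
wrist_force: [1.5, -0.2, 0.1]
width: 0.296
t 0.5167 pos [ 0.3692 -0.5205  0.2447] dp [ -0.02  -3.99 -19.81] rot [-1.815e+00 -1.000e-03  0.000e+00] F [ 1.5 -0.2  0.1] w 0.296 q [-0.99  0.2   1.69  0.    1.26 -0.33]
```

```bash
python3 -m creep '[{"grip":0,"dp":[0,-0.8,-4],"rotation":[-0.12,0,0]},{"grip":0,"dp":[0,-1.6,-8],"rotation":[-0.24,0,0]},{"grip":0,"dp":[0,-2.4,-12],"rotation":[-0.36,0,0]},{"grip":0,"dp":[0,-3.2,-16],"rotation":[-0.48,0,0]},{"grip":0,"dp":[0,-4,-19.8],"rotation":[-0.6,0,0]}]'
python3 -c "
from h import *
to([.48,-.14,.245],1.15)"
```

```text
time: 0.93
tool_pos: [0.4604, -0.3398, 0.2447]
tcp_rot: [1.256, 1.179, -1.256]
wrist_force: [2.0, -0.2, -0.2]
width: 0.002
t 0.9333 pos [ 0.4604 -0.3398  0.2447] dp [-2.000e-02  6.700e-01 -2.007e+01] rot [-1.214e+00 -1.000e-03  0.000e+00] F [ 2.  -0.2 -0.2] w 0.002 q [-0.68  0.07  1.83  0.    1.24 -0.62]
```

```bash
python3 -m creep '[{"grip":0,"dp":[0,0.1,-4],"rotation":[-0.12,0,0]},{"grip":0,"dp":[0,0.3,-8],"rotation":[-0.24,0,0]},{"grip":0,"dp":[0,0.4,-12],"rotation":[-0.36,0,0]},{"grip":0,"dp":[0,0.5,-16],"rotation":[-0.48,0,0]},{"grip":0,"dp":[0,0.7,-20],"rotation":[-0.6,0,0]}]'
python3 -c "
from h import *
to([.43,.06,.245],1.15)"
```

```text
time: 1.35
tool_pos: [0.4804, -0.1411, 0.2449]
tcp_rot: [0.806, 1.417, -0.806]
wrist_force: [0.6, -0.2, 0.8]
width: 0.003
t 1.35 pos [ 0.4804 -0.1411  0.2449] dp [-1.000e-02  5.930e+00 -1.986e+01] rot [-0.614 -0.001  0.   ] F [ 0.6 -0.2  0.8] w 0.003 q [-0.34 -0.07  1.97  0.    1.24 -0.87]
```

```bash
python3 -m creep '[{"grip":0,"dp":[0,1.2,-3.9],"rotation":[-0.12,0,0]},{"grip":0,"dp":[0,2.4,-7.9],"rotation":[-0.24,0,0]},{"grip":0,"dp":[0,3.6,-11.9],"rotation":[-0.36,0,0]},{"grip":0,"dp":[0,4.8,-15.9],"rotation":[-0.48,0,0]},{"grip":0,"dp":[0,5.9,-19.8],"rotation":[-0.61,0,0]}]'
python3 -c "
from h import *
to([.493,.2585,.2],1.15)"
```

```text
time: 1.77
tool_pos: [0.4306, 0.0593, 0.245]
tcp_rot: [0.337, 1.545, -0.337]
wrist_force: [0.6, 0.3, -0.6]
width: 0.0
t 1.7667 pos [0.4306 0.0593 0.245 ] dp [ 4.5  20.7  -2.64] rot [-0.009 -0.    -0.   ] F [ 0.6  0.3 -0.6] w 0.0 q [ 0.08 -0.21  2.09  0.    1.26 -1.06]
```

```bash
python3 -m creep '[{"grip":0,"dp":[0,4,-0.5],"rotation":[0,0,0]},{"grip":0,"dp":[0,8,-1],"rotation":[0,0,0]},{"grip":0,"dp":[0,12,-1.5],"rotation":[0,0,0]},{"grip":0,"dp":[2,16,-2],"rotation":[0,0,0]},{"grip":0,"dp":[4.5,19.5,-2.6],"rotation":[0,0,0]}]'
python3 - <<'E'
from h import *
to([.4925,.2585,.155],1.15)
for n in("side","top"):
    p,d=bot.read_camera(n); cv2.imwrite(f"pics/{n}1.png",p[:,:,::-1])
a=cv2.imread("pics/side1.png")[200:350,150:350]; cv2.imwrite("pics/zs1.png",cv2.resize(a,None,fx=4,fy=4))
E
```

```text
time: 2.18
tool_pos: [0.4915, 0.2446, 0.2051]
tcp_rot: [0.344, 1.539, -0.338]
wrist_force: [0.9, 0.5, 0.0]
width: 0.002
t 2.1833 pos [0.4915 0.2446 0.2051] dp [ 5.02  1.28 -0.52] rot [-0.014  0.004 -0.005] F [0.9 0.5 0. ] w 0.002 q [ 0.42  0.05  1.92  0.    1.16 -0.72]
```

View pics/side1.png

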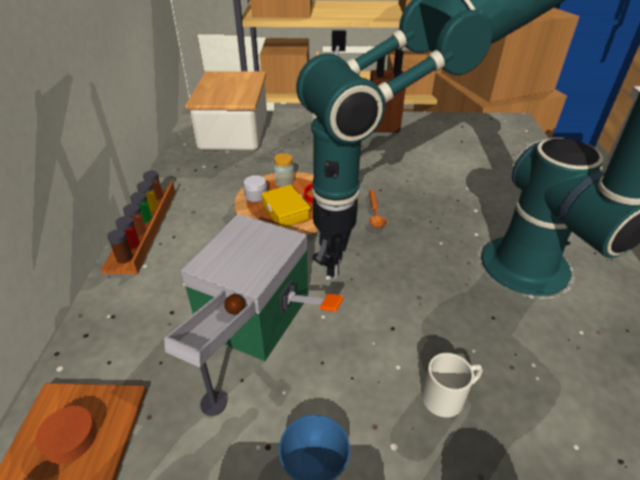

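View pics/top1.png

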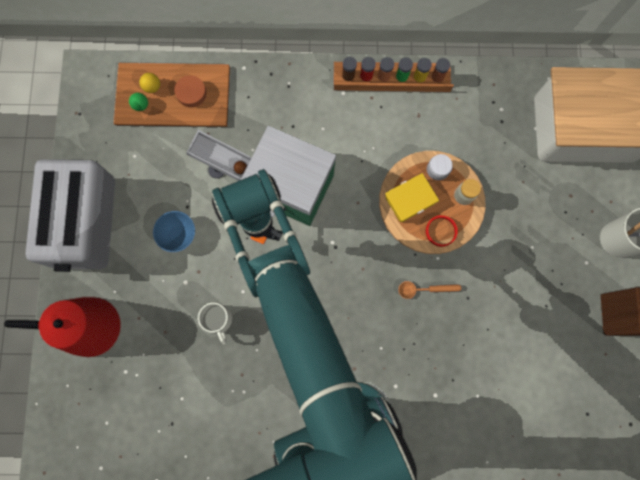

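In the side view the shut fingertip (333,272) hangs just above the pad (332,302), with free room to the lid. Next I'll move down to just above the pad.

```bash
python3 -m creep '[{"grip":0,"dp":[1,0.6,-0.2],"rotation":[-0.01,0,0]},{"grip":0,"dp":[2,1.3,-0.5],"rotation":[-0.01,0,0]},{"grip":0,"dp":[3.2,1.3,-0.5],"rotation":[-0.01,0,0]},{"grip":0,"dp":[4.4,1.3,-0.5],"rotation":[-0.01,0,0]},{"grip":0,"dp":[4.4,1.3,-0.5],"rotation":[-0.01,0,0]}]'
python3 - <<'E'
from h import *
to([.4925,.2585,.148],1.15)
p,d=bot.read_camera("side")
a=p[200:350,230:430,::-1]; cv2.imwrite("pics/zs2.png",cv2.resize(a,None,fx=4,fy=4))
E
```

```text
time: 2.7
tool_pos: [0.4884, 0.2535, 0.156]
tcp_rot: [0.332, 1.549, -0.337]
wrist_force: [-0.4, 0.2, -0.5]
width: -0.003
t 2.7 pos [0.4884 0.2535 0.156 ] dp [0.8  0.63 0.17] rot [-0.006 -0.003  0.004] F [-0.4  0.2 -0.5] w -0.003 q [ 0.43  0.11  1.96 -0.    1.08 -0.71]
```

View pics/zs2.png

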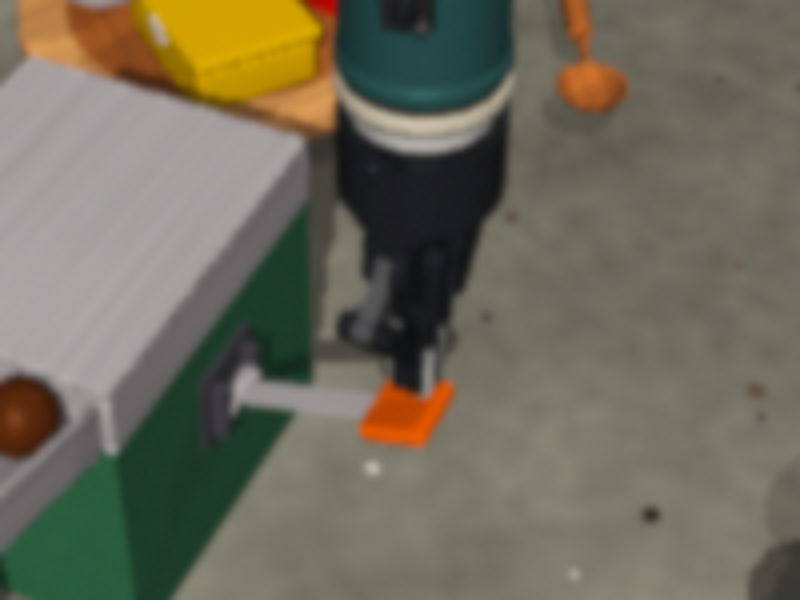

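The zoomed view shows the fingertip at about (415,385), just above the pad (410,415) and slightly off towards its far (-y) side. I'll shift 6 mm in +y and start pressing.

```bash
python3 -m creep '[{"grip":0,"dp":[0,0.3,0.1],"rotation":[0,0,0]},{"grip":0,"dp":[0,0.6,0.1],"rotation":[0,0,0]},{"grip":0,"dp":[0.3,0.6,0.1],"rotation":[0,0,0]},{"grip":0,"dp":[0.6,0.6,0.1],"rotation":[0,0,0]},{"grip":0,"dp":[1.0,0.6,0.1],"rotation":[0,0,0]}]'
python3 -m creep '[{"grip":0,"dp":[0.3,0,0],"rotation":[0,0,0]},{"grip":0,"dp":[0.6,0,0],"rotation":[0,0,0]},{"grip":0,"dp":[0.9,0,0],"rotation":[0,0,0]},{"grip":0,"dp":[1.2,0,0],"rotation":[0,0,0]},{"grip":0,"dp":[1.5,0,0],"rotation":[0,0,0]}]'
python3 - <<'E'
from h import *
to([.492,.2585,.094],1.15)
p,d=bot.read_camera("side")
a=p[200:350,200:400,::-1]; cv2.imwrite("pics/zs3.png",cv2.resize(a,None,fx=4,fy=4))
E
```

```text
time: 3.17
tool_pos: [0.4943, 0.2605, 0.1498]
tcp_rot: [0.335, 1.544, -0.333]
wrist_force: [-0.7, 1.1, 4.8]
width: -0.001
time: 3.58
tool_pos: [0.4937, 0.2607, 0.1344]
tcp_rot: [0.335, 1.545, -0.333]
wrist_force: [-2.8, 0.9, 5.1]
width: 0.002
t 3.5833 pos [0.4937 0.2607 0.1344] dp [ 4.04 -0.27 -0.06] rot [-0.005 -0.    -0.001] F [-2.8  0.9  5.1] w 0.002 q [ 0.44  0.14  1.97  0.    1.03 -0.7 ]
```

View pics/zs3.png

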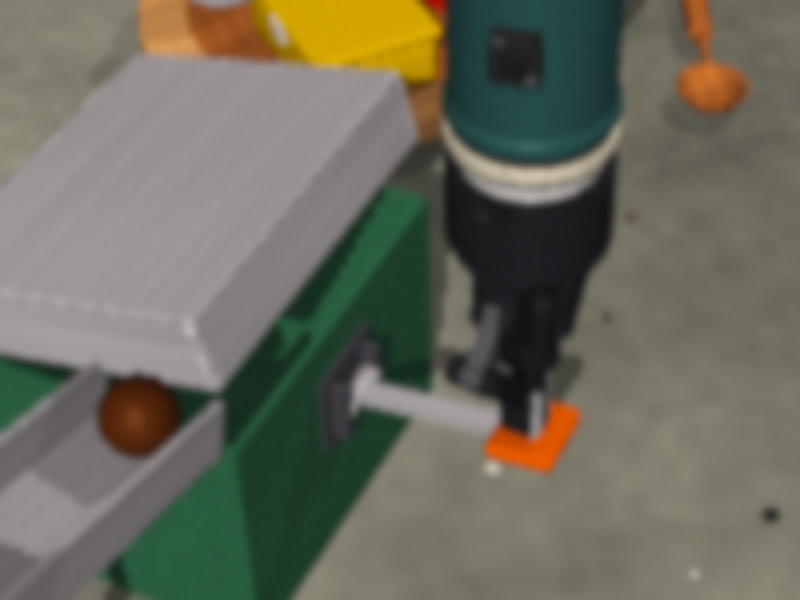

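The lid is lifting and the stone still waits at (138,415) in the zoom. The tip sits on the pad at (525,430). I'll keep pressing and shift 3 mm outward.

```bash
python3 -m creep '[{"grip":0,"dp":[0.3,0,-0.1],"rotation":[0,0,0]},{"grip":0,"dp":[0.6,0,-0.2],"rotation":[0,0,0]},{"grip":0,"dp":[0.9,0,-0.3],"rotation":[0,0,0]},{"grip":0,"dp":[1.2,0,-0.3],"rotation":[0,0,0]},{"grip":0,"dp":[1.5,0,-0.3],"rotation":[0,0,0]}]'
python3 -m creep '[{"grip":0,"dp":[0.3,0,0],"rotation":[0,0,0]},{"grip":0,"dp":[0.6,0,0],"rotation":[0,0,0]},{"grip":0,"dp":[0.9,0,0],"rotation":[0,0,0]},{"grip":0,"dp":[1.2,0,0],"rotation":[0,0,0]},{"grip":0,"dp":[1.5,0,0],"rotation":[0,0,0]}]'
python3 - <<'E'
from h import *
to([.492,.2585,.094],1.15)
p,d=bot.read_camera("side")
a=p[200:350,200:400,::-1]; cv2.imwrite("pics/zs4.png",cv2.resize(a,None,fx=4,fy=4))
E
```

```text
time: 4.05
tool_pos: [0.4917, 0.2614, 0.1191]
tcp_rot: [0.334, 1.543, -0.334]
wrist_force: [1.4, -1.2, 2.5]
width: -0.001
time: 4.47
tool_pos: [0.4909, 0.2615, 0.1037]
tcp_rot: [0.334, 1.545, -0.334]
wrist_force: [0.7, -0.6, 2.2]
width: 0.004
t 4.4667 pos [0.4909 0.2615 0.1037] dp [ 0.97 -0.23  0.22] rot [-0.005 -0.     0.   ] F [ 0.7 -0.6  2.2] w 0.004 q [ 0.44  0.17  1.99  0.    0.98 -0.7 ]
```

View pics/zs4.png

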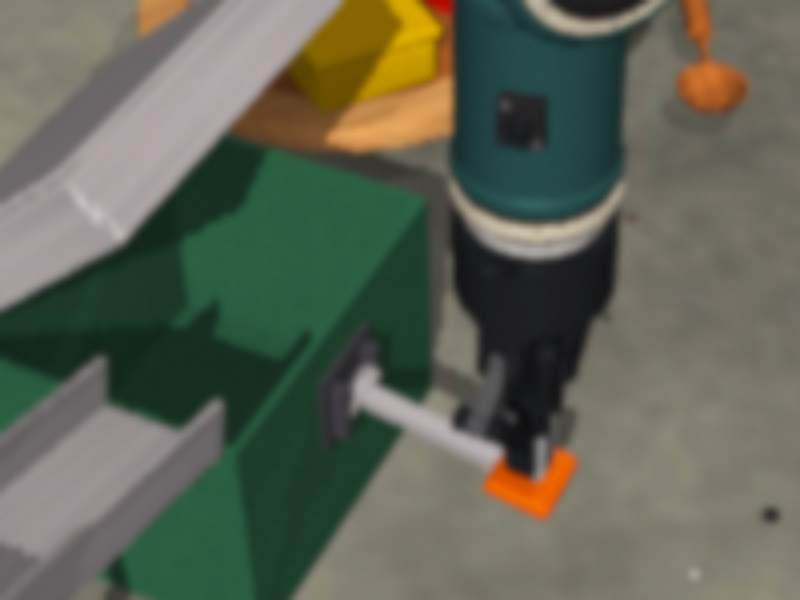

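The stone has gone in. I'll press on to the stop, shifting a little farther out on the pad.

```bash
python3 -m creep '[{"grip":0,"dp":[0.2,0,-0.1],"rotation":[0,0,0]},{"grip":0,"dp":[0.4,0,-0.2],"rotation":[0,0,0]},{"grip":0,"dp":[0.6,0,-0.3],"rotation":[0,0,0]},{"grip":0,"dp":[0.8,0,-0.4],"rotation":[0,0,0]},{"grip":0,"dp":[1.0,0,-0.4],"rotation":[0,0,0]}]'
python3 -m creep '[{"grip":0,"dp":[0.1,0,0],"rotation":[0,0,0]},{"grip":0,"dp":[0.2,0,0],"rotation":[0,0,0]},{"grip":0,"dp":[0.3,0,0],"rotation":[0,0,0]},{"grip":0,"dp":[0.3,0,0],"rotation":[0,0,0]}]'
```

```text
time: 4.93
tool_pos: [0.4869, 0.2632, 0.0937]
tcp_rot: [0.334, 1.546, -0.334]
wrist_force: [0.5, 0.5, 2.1]
width: 0.001
time: 5.27
tool_pos: [0.4871, 0.2631, 0.0908]
tcp_rot: [0.334, 1.546, -0.334]
wrist_force: [0.1, -1.0, 0.4]
width: -0.001
```

```bash
python3 -m creep '[{"grip":0,"dp":[0.1,0,0],"rotation":[0,0,0]},{"grip":0,"dp":[0.2,0,0],"rotation":[0,0,0]},{"grip":0,"dp":[0.2,0,0],"rotation":[0,0,0]}]'
python3 -m creep '[{"grip":0,"dp":[0.1,0,0],"rotation":[0,0,0]},{"grip":0,"dp":[0.2,0,0],"rotation":[0,0,0]},{"grip":0,"dp":[0.2,0,0],"rotation":[0,0,0]}]'
python3 - <<'E'
from h import *
p,d=bot.read_camera("side")
a=p[200:350,200:400,::-1]; cv2.imwrite("pics/zs5.png",cv2.resize(a,None,fx=4,fy=4))
E
```

```text
time: 5.52
tool_pos: [0.4873, 0.2631, 0.0898]
tcp_rot: [0.334, 1.545, -0.334]
wrist_force: [-2.3, -1.3, 7.1]
width: -0.002
time: 5.77
tool_pos: [0.4875, 0.2632, 0.0895]
tcp_rot: [0.334, 1.545, -0.334]
wrist_force: [-6.0, -2.5, 16.0]
width: 0.002
```

View pics/zs5.png

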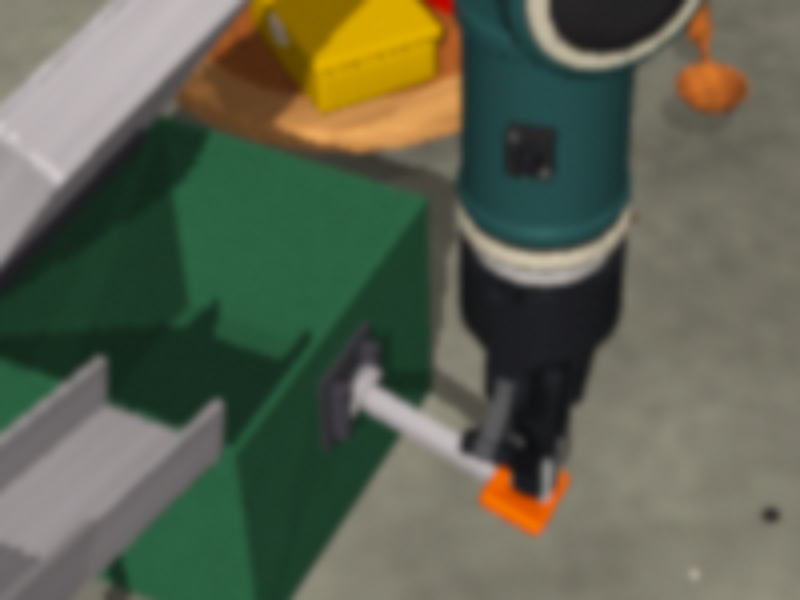

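Force has risen to 16 N, so the lever is at its stop, and the lid is wide open. I'll hold and check the stone from above.

```bash
python3 -m creep '[{"grip":0,"dp":[0,0,0],"rotation":[0,0,0]},{"grip":0,"dp":[0,0,0],"rotation":[0,0,0]},{"grip":0,"dp":[0,0,0],"rotation":[0,0,0]},{"grip":0,"dp":[0,0,0],"rotation":[0,0,0]},{"grip":0,"dp":[0,0,0],"rotation":[0,0,0]}]'
python3 -m creep '[{"grip":0,"dp":[0,0,0],"rotation":[0,0,0]},{"grip":0,"dp":[0,0,0],"rotation":[0,0,0]},{"grip":0,"dp":[0,0,0],"rotation":[0,0,0]},{"grip":0,"dp":[0,0,0],"rotation":[0,0,0]},{"grip":0,"dp":[0,0,0],"rotation":[0,0,0]}]'
python3 - <<'E'
from h import *
p,d=bot.read_camera("top")
a=p[100:250,180:380,::-1]; cv2.imwrite("pics/zt5.png",cv2.resize(a,None,fx=4,fy=4))
E
```

```text
time: 6.23
tool_pos: [0.4875, 0.2632, 0.0895]
tcp_rot: [0.334, 1.545, -0.334]
wrist_force: [-5.3, -3.5, 15.0]
width: -0.003
time: 6.65
tool_pos: [0.4875, 0.2632, 0.0895]
tcp_rot: [0.334, 1.545, -0.334]
wrist_force: [-4.9, -3.0, 15.7]
width: -0.001
```

View pics/zt5.png

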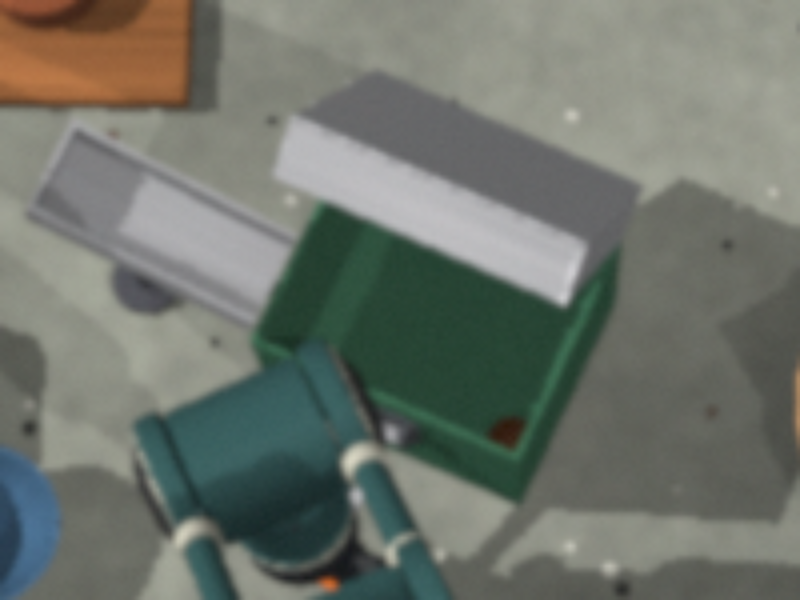

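The stone lies in the bin's corner at (508,432) and the chute is empty. Now I'll ease the lever up.

```bash
python3 -m creep '[{"grip":0,"dp":[-0.2,0,0],"rotation":[0,0,0]},{"grip":0,"dp":[-0.5,0,0],"rotation":[0,0,0]},{"grip":0,"dp":[-0.7,0,0],"rotation":[0,0,0]},{"grip":0,"dp":[-1.0,0,0],"rotation":[0,0,0]},{"grip":0,"dp":[-1.2,0,0],"rotation":[0,0,0]}]'
python3 -m creep '[{"grip":0,"dp":[-0.2,0,0],"rotation":[0,0,0]},{"grip":0,"dp":[-0.4,0,0],"rotation":[0,0,0]},{"grip":0,"dp":[-0.6,0,0],"rotation":[0,0,0]},{"grip":0,"dp":[-0.8,0,0],"rotation":[0,0,0]},{"grip":0,"dp":[-1.0,0,0],"rotation":[0,0,0]}]'
python3 - <<'E'
from h import *
p,d=bot.read_camera("side")
a=p[200:350,200:400,::-1]; cv2.imwrite("pics/zs6.png",cv2.resize(a,None,fx=4,fy=4))
E
```

```text
time: 7.12
tool_pos: [0.487, 0.2632, 0.0991]
tcp_rot: [0.334, 1.546, -0.334]
wrist_force: [-1.6, 1.5, 1.3]
width: 0.001
time: 7.53
tool_pos: [0.4873, 0.2632, 0.1094]
tcp_rot: [0.334, 1.545, -0.334]
wrist_force: [-2.9, 1.3, 2.0]
width: 0.004
```

View pics/zs6.png

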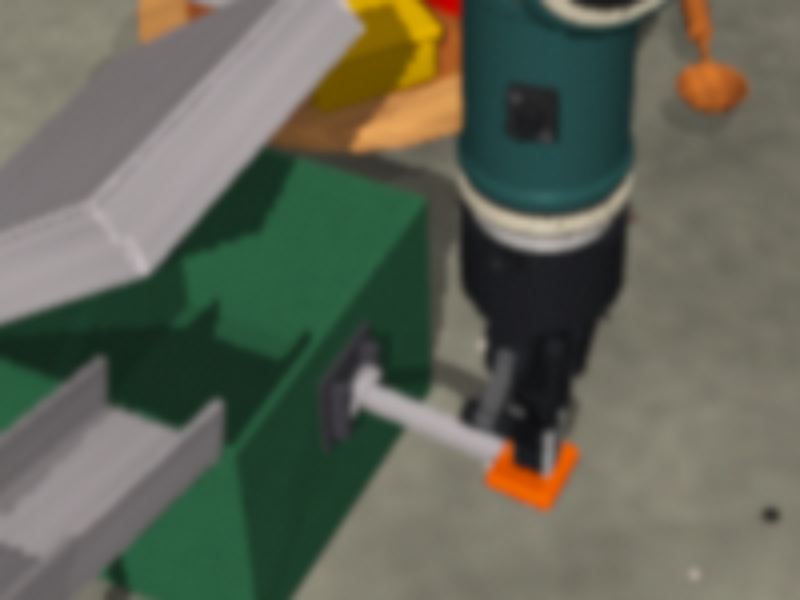

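The lever is following the finger, with the tip well on the pad at (535,465), and the lid is coming down with it. I'll go on slowly.

```bash
R='' ; python3 -m creep '[{"grip":0,"dp":[-0.2,0,0],"rotation":[0,0,0]},{"grip":0,"dp":[-0.4,0,0],"rotation":[0,0,0]},{"grip":0,"dp":[-0.6,0,0],"rotation":[0,0,0]},{"grip":0,"dp":[-0.8,0,0],"rotation":[0,0,0]},{"grip":0,"dp":[-1.0,0,0],"rotation":[0,0,0]}]'
python3 -m creep '[{"grip":0,"dp":[-0.2,0,0],"rotation":[0,0,0]},{"grip":0,"dp":[-0.4,0,0],"rotation":[0,0,0]},{"grip":0,"dp":[-0.6,0,0],"rotation":[0,0,0]},{"grip":0,"dp":[-0.8,0,0],"rotation":[0,0,0]},{"grip":0,"dp":[-1.0,0,0],"rotation":[0,0,0]}]'
python3 - <<'E'
from h import *
p,d=bot.read_camera("side")
a=p[200:350,200:400,::-1]; cv2.imwrite("pics/zs7.png",cv2.resize(a,None,fx=4,fy=4))
E
```

```text
time: 8.0
tool_pos: [0.4875, 0.2632, 0.1195]
tcp_rot: [0.334, 1.545, -0.334]
wrist_force: [-1.5, 0.1, 3.6]
width: -0.002
time: 8.42
tool_pos: [0.4883, 0.2629, 0.1297]
tcp_rot: [0.334, 1.543, -0.334]
wrist_force: [1.6, -1.6, 3.1]
width: -0.002
```

View pics/zs7.png

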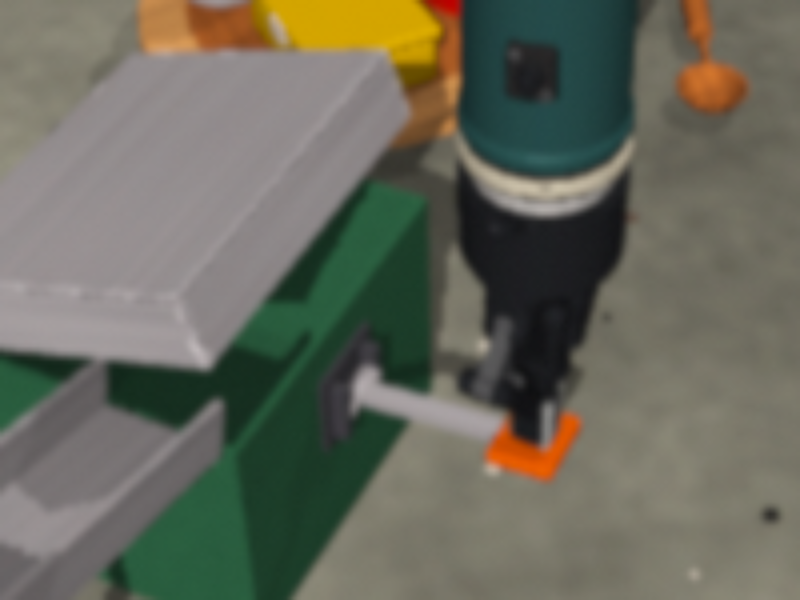

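The lid is about a third open and the tip is centred on the pad. The pad draws back about 4 mm on the last part, so I'll follow it inward, slower.

```bash
python3 -m creep '[{"grip":0,"dp":[-0.15,0,0],"rotation":[0,0,0]},{"grip":0,"dp":[-0.3,0,0.1],"rotation":[0,0,0]},{"grip":0,"dp":[-0.45,0,0.1],"rotation":[0,0,0]},{"grip":0,"dp":[-0.6,0,0.2],"rotation":[0,0,0]},{"grip":0,"dp":[-0.75,0,0.2],"rotation":[0,0,0]}]'
python3 -m creep '[{"grip":0,"dp":[-0.15,0,0],"rotation":[0,0,0]},{"grip":0,"dp":[-0.3,0,0.1],"rotation":[0,0,0]},{"grip":0,"dp":[-0.45,0,0.1],"rotation":[0,0,0]},{"grip":0,"dp":[-0.6,0,0.2],"rotation":[0,0,0]},{"grip":0,"dp":[-0.75,0,0.2],"rotation":[0,0,0]}]'
python3 -m creep '[{"grip":0,"dp":[-0.1,0,0],"rotation":[0,0,0]},{"grip":0,"dp":[-0.2,0,0],"rotation":[0,0,0]},{"grip":0,"dp":[-0.3,0,0],"rotation":[0,0,0]},{"grip":0,"dp":[-0.4,0,0],"rotation":[0,0,0]},{"grip":0,"dp":[-0.5,0,0],"rotation":[0,0,0]}]'
python3 - <<'E'
from h import *
p,d=bot.read_camera("side")
a=p[200:350,200:400,::-1]; cv2.imwrite("pics/zs8.png",cv2.resize(a,None,fx=4,fy=4))
E
```

```text
time: 8.88
tool_pos: [0.4893, 0.2625, 0.1368]
tcp_rot: [0.334, 1.545, -0.334]
wrist_force: [1.7, -1.0, 3.1]
width: -0.003
time: 9.3
tool_pos: [0.4911, 0.2617, 0.1444]
tcp_rot: [0.334, 1.545, -0.334]
wrist_force: [1.5, -0.8, 3.0]
width: -0.0
time: 9.72
tool_pos: [0.4918, 0.2613, 0.1494]
tcp_rot: [0.334, 1.543, -0.334]
wrist_force: [3.5, -0.7, 2.5]
width: 0.002
```

View pics/zs8.png

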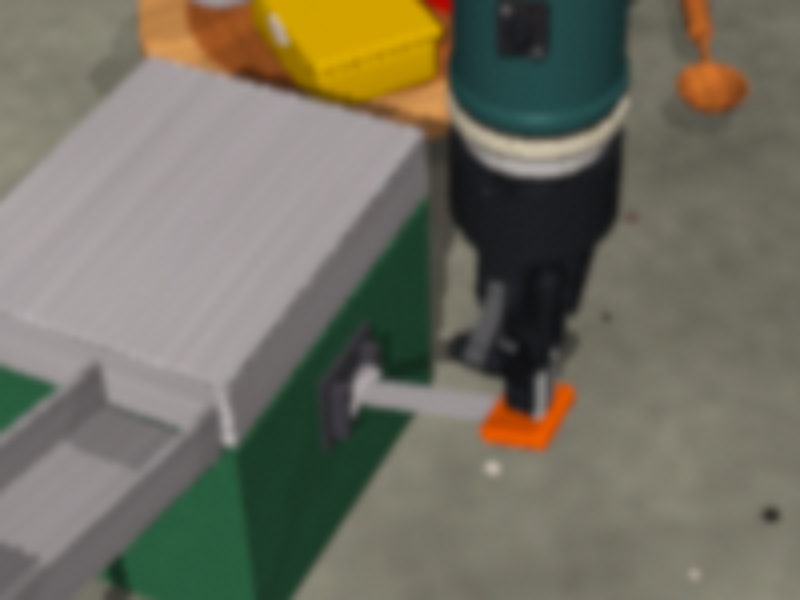

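The lid is almost shut, with its corner at (232,440). I'll ease off the last few millimetres.

```bash
python3 -m creep '[{"grip":0,"dp":[-0.1,0,0],"rotation":[0,0,0]},{"grip":0,"dp":[-0.2,0,0],"rotation":[0,0,0]},{"grip":0,"dp":[-0.3,0,0],"rotation":[0,0,0]},{"grip":0,"dp":[-0.4,0,0],"rotation":[0,0,0]},{"grip":0,"dp":[-0.5,0,0],"rotation":[0,0,0]}]'
python3 -m creep '[{"grip":0,"dp":[-0.1,0,0],"rotation":[0,0,0]},{"grip":0,"dp":[-0.2,0,0],"rotation":[0,0,0]},{"grip":0,"dp":[-0.4,0,0],"rotation":[0,0,0]},{"grip":0,"dp":[-0.7,0,0],"rotation":[0,0,0]},{"grip":0,"dp":[-1.0,0,0],"rotation":[0,0,0]}]'
python3 -m creep '[{"grip":0,"dp":[-1,0,-1],"rotation":[0,0,0]},{"grip":0,"dp":[-3,0,-2],"rotation":[0,0,0]},{"grip":0,"dp":[-5,0,-3],"rotation":[0,0,0]},{"grip":0,"dp":[-7,0,-4],"rotation":[0,0,0]},{"grip":0,"dp":[-7,0,-4],"rotation":[0,0,0]}]'
python3 - <<'E'
from h import *
for n in("side","top"):
    p,d=bot.read_camera(n); cv2.imwrite(f"pics/{n}9.png",p[:,:,::-1])
    q=cv2.imread(f"pics/{n}0.png")[:,:,::-1]; m=orange(p.copy()); y,x=(285,300) if n=="side" else (220,240)
    f=lambda m:np.argwhere(m[y:y+35,x:x+50]>0).mean(0)+(y,x)
    print(n,f(m),f(orange(q.copy())))
p=cv2.imread("pics/side9.png");cv2.imwrite("pics/zs9.png",cv2.resize(p[200:350,160:360],None,fx=4,fy=4))
E
```

```text
time: 10.18
tool_pos: [0.4893, 0.2613, 0.1531]
tcp_rot: [0.333, 1.548, -0.335]
wrist_force: [0.4, 0.4, -0.6]
width: 0.0
time: 10.6
tool_pos: [0.4908, 0.2615, 0.1643]
tcp_rot: [0.334, 1.545, -0.334]
wrist_force: [-0.2, 1.3, -0.2]
width: -0.002
time: 11.02
tool_pos: [0.4552, 0.2802, 0.2399]
tcp_rot: [0.338, 1.54, -0.328]
wrist_force: [0.9, 0.3, -0.5]
width: -0.001
side [302.45275591 331.21259843] [305.376 331.512]
top [234.92307692 259.80769231] [235.49107143 258.73214286]
```

View pics/zs9.png

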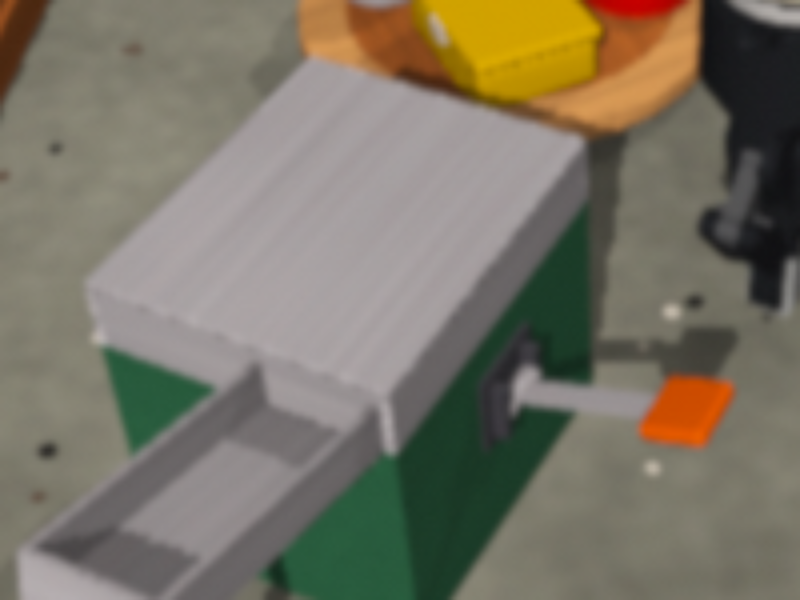

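View pics/top9.png

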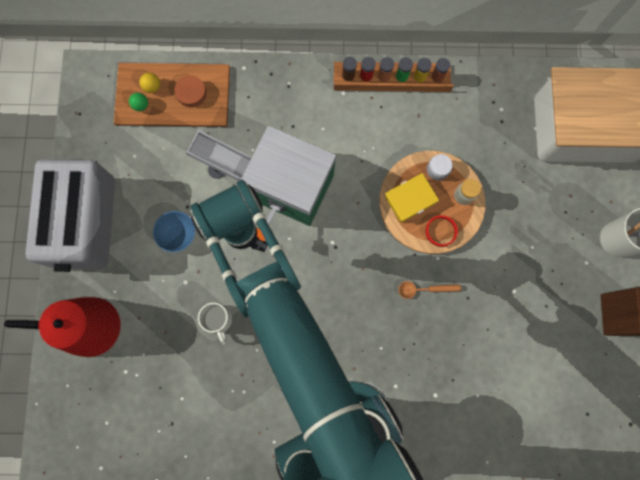

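The zoom shows the lid shut, the chute empty and the pad free. The pad's mask centroid differs by 3 px in the side view, so I'll compare the lid and pad directly with the first picture.

```bash
python3 - <<'E'
from h import *
a=cv2.imread("pics/side0.png");b=cv2.imread("pics/side9.png")
for nm,(y,x,h,w) in {"lid":(210,175,100,135),"pad":(288,312,28,40)}.items():
    A,B=[i[y:y+h,x:x+w] for i in(a,b)]
    print(nm,cv2.phaseCorrelate(*[cv2.cvtColor(i,6).astype(np.float32) for i in(A,B)]),cv2.absdiff(A,B).mean())
    for i in(A,B):
        m=orange(i[:,:,::-1].copy());n=cv2.inRange(cv2.cvtColor(i,cv2.COLOR_BGR2HSV),(2,150,80),(18,255,255)); print(cv2.boundingRect(m),cv2.boundingRect(n))
v=np.hstack([cv2.resize(i[285:325,285:355],None,fx=5,fy=5) for i in(a,b)]);cv2.imwrite("pics/cmp.png",v)
E
```

```text
lid ((0.5452484762561767, 0.1252211266183494), 0.712736740677445) 4.634148148148149
(0, 0, 0, 0) (52, 0, 83, 100)
(0, 0, 0, 0) (61, 0, 74, 24)
pad ((0.11966688263395042, -0.06271170909126589), 0.8389968327681223) 5.025297619047619
(8, 8, 22, 15) (8, 6, 23, 18)
(8, 7, 23, 16) (8, 6, 24, 18)
```

View pics/cmp.png

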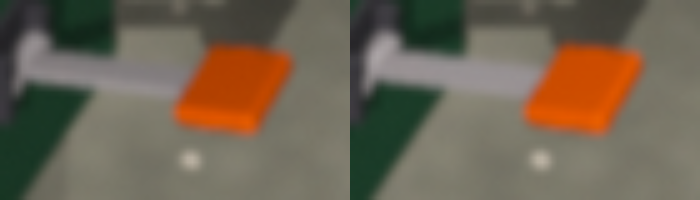

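The pad is in the same place as at the start, in the same box to within 1 px; only the shading changed. I'll settle, then hand in.

```bash
python3 -m creep '[{"grip":0,"dp":[0,0,0],"rotation":[0,0,0]},{"grip":0,"dp":[0,0,0],"rotation":[0,0,0]},{"grip":0,"dp":[0,0,0],"rotation":[0,0,0]},{"grip":0,"dp":[0,0,0],"rotation":[0,0,0]},{"grip":0,"dp":[0,0,0],"rotation":[0,0,0]}]'; python3 -c "
from workcell import bot
print(bot.finish_job())"
```

```text
time: 11.53
tool_pos: [0.4545, 0.2777, 0.2333]
tcp_rot: [0.333, 1.546, -0.335]
wrist_force: [0.6, -0.0, -0.3]
width: -0.0
the job is handed in; nothing more can be done
None
```

I pressed the lever to its stop with the shut fingers, at about 16 N. I held it there until the top view showed the stone in the bin, then eased it up at about 12–30 mm/s. After that I lifted clear and handed in at 11.5 s; no verdict was reported.

**Last checks:** the pictures show the lid shut, the chute empty and the pad within 1 px of where it started. The wrist force is near zero with the finger clear of the pad, and the bystanders look unmoved by eye.

**Not confirmed:**
- **Pad position:** its colour-mask centre disagreed by 3 px in the side view. A direct comparison put this down to shading, not movement.
- **Stone at the end:** I could not see it under the shut lid. It was last seen in a bin corner while the lid was open.
- **Lid speed:** I did not measure it and only inferred it from how fast the finger moved.

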